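Two-button interlock release

ROBOT

A 6-joint arm with a two-finger parallel gripper is mounted at the origin on the work surface; the furniture and walls round the work are solid. World frame = base frame: x ahead of the robot, y to its left, z up, the work surface at z = 0. Lengths are in m, angles in rad, forces in N, time in s.
With the tool pointing down it reaches from about 0.225 to 0.875 m from the base axis. Payload 3.4 kg.
Tool frame: the origin (TCP) lies midway between the tips of the shut fingers; the grasp point (between the pads) lies 19 mm behind it; z points along the fingers, y is the line along which they close (so a half turn about z gives the same grasp; the last joint's range is limited). The gripper opens to 85 mm and grips with 20 to 120 N. Pads are 22 mm wide; open, the fingers measure 114 mm over their backs; the gripper's body (76 mm by 85 mm) begins 54 mm behind the grasp point. The pads swing forward as they close: fully open they stand 13 mm farther back than shut.
Start: joints at [1.102, 0.276, 1.505, -0, 1.361, -0.121], TCP at [0.196, 0.541, 0.194] pointing down, gripper open.
Joint ranges: [-2.89, 2.89], [-0.75, 2.08], [0.22, 2.7], [-1.18, 4.32], [0.11, 2.71], [-2.7, 2.7]. Speed limits (rad/s): [2.57, 2.57, 3.14, 3.14, 3.14, 3.14].

INTERFACE

Orientations are given as a unit quaternion [w, x, y, z].
In Python, from rig import env gives the robot as it stands. The module is installed in compiled form; this text tells all that it offers.
- The arm moves only by the tool arm_command, never from a script. Its argument "moves" is one flat list of numbers, 7 for each row, row after row: the gripper command: -1 is fully open, 1 is shut, values between are in proportion, then the shift along the world's x, y, z in m, then the turn, a rotation vector about the world's x, y, z in rad. A call has 1 to 20 rows; each row is the pose to reach, as a shift and turn from the pose commanded when the call began; what a row does not reach only later rows make up. A row lasts 1/10 s, in which the tool goes at most 50 mm and 8.59 degrees, less where a joint would pass 70% of its speed; a pose out of reach is approached as far as the arm can. A call with a gripper value outside its range is refused whole. The fingers move at their own pace and stop on an object; "squeeze" is the grip in N (left out, the last holds). Time passes only in rows, so rows that repeat a pose let the fingers close. It gives the time, the measured TCP pose, the force, the opening and the grip force at its end, in the units of the state.
- env.sense(): the state, without advancing time (a new reading comes with each control period).
- env.capture(name): name is "side" or "top"; returns a dict with "image" (480x640x3 uint8, blue, green, red), "z_map" (480x640 float32, m along the optical axis (not along the pixel's ray), 0 where there is no reading), "fov_y" (degrees; the focal length in pixels is half the picture's height over the tangent of half this angle, whatever the lens; pixels are square), "cx", "cy" (the principal point, pixels), "world_to_cam" (4x4, takes a point from world to camera coordinates). Camera axes: x right, y down, z forward; pixel columns grow to the right and rows downward; lengths in m; the calibration is good to about 2 mm. A picture is of the moment at which its call begins.
- env.hand_in(): hands the job in; it is judged then, once.
The state is a dict: "clock": time; "q": joint angles; "qd": joint speeds; "joint_torque": joint torques, N m; "ee_pos": TCP position; "tool_rot": TCP orientation; "force": force on the tool from outside, world axes, zero at the start; "wrist_torque": the same for the moment, N m; "finger_gap": finger opening in m; "finger_force": force on a finger pad.
Only numpy, scipy, OpenCV 4.12 (cv2) and the standard library are available. Lean on these libraries where they do the work, as an engineer would, in place of code of your own. Each camera call takes 0.05 s, during which the arm holds its last target. There are 200 camera calls.

TASK

The laser welder's safety interlock has to be released. With one fingertip on each, press the two matching round buttons at the front of the console down together, all the way, and keep both held down until the small steel flag behind them has tipped over to its other side; a moment after that, let both buttons come up again. Do not press the big mushroom stop button, do not touch the flag, and leave all the loose parts lying where they are.

Things in the scene. Friction and masses are not known exactly. Their poses are not given: they have to be found in the camera images.
- console: Fixed grey steel control box on the bench, 150 (x) x 200 (y) mm, its flat aluminium deck 50 mm above the bench. Origin: centre of its underside, on the bench; its -x side is the front, towards the robot; its yaw varies. The two buttons stand in the front half at x = -35, y = +35 and -35 mm of its frame, so 70 mm apart; the flag and the stop button stand in the back row at x = +40, y = +58 and -58 mm, in either order.
- left_button_top (a point): Centre of the top face of the left release button: flat black round cap, 32 mm diameter, 16 mm above the deck (66 mm above the bench) when up, in a 5 mm high steel bezel of 42 mm diameter. The facing edges of the two caps are 38 mm apart, the far edges 102 mm. The point sinks with the cap.
- right_button_top (a point): The same for the right release button, an identical cap, at the same height.
- left_button (a joint): How far the left button is pressed straight down, m: 0 up, 0.008 fully down. Spring: 2.4 N to start, about 5.6 N fully down; it springs back when let go, slowed by the damper in the console (about 1 s).
- right_button (a joint): The same for the right button.
- flag (a joint): Angle of the release flag, rad: 0 = leaning 0.6 rad towards the console's -y side (start), 0.6 = upright, 1.5 = tipped over towards the console's +y side. While both buttons are held at least about 6.5 mm down, a slow damper lifts it for about 2 s and then it falls over to 1.5 by its own weight, and stays there after the buttons are let go. The less pressed button sets how far it is lifted.
- flag_disc (a point): Centre of the flag's dark steel disc, 28 mm diameter and 4 mm thick, on a 30 mm arm pivoted 16 mm above the deck in a small clevis; it swings across the console (along its y). Its top edge never rises over 60 mm above the deck. Moves with the flag.
- stop_top (a point): Centre of the top of the stop button: a single black mushroom head, 42 mm diameter, rounded, its top 32 mm above the deck. Not to be pressed.
- stop (a joint): How far the stop button is pressed, m: 0 up, 0.005 fully down.
- deck_nut: Loose dark hexagon nut, 24 x 27 x 12 mm, lying on the deck between flag and stop button; origin at the centre of its underside. Leave alone.
- nozzle_a: Loose copper nozzle, 18 mm diameter, 26 mm high, standing on the bench just in front of the left half of the console; origin under its centre. Leave alone.
- bolt_stand: Loose hexagon bolt standing on its head, 20 mm across, 46 mm high, on the bench just in front of the right half of the console; origin under its centre. Leave alone.
- big_nut: Loose hexagon nut, 30 x 34 x 15 mm, on the thin plate at the left; origin under its centre. Leave alone.
- tape: Loose yellow tape measure, 76 x 147 x 36 mm, on the thin plate at the left; origin on its underside. Leave alone.
- nozzle_b: Loose copper nozzle, 18 mm diameter, 26 mm high, standing on the thin plate to the left; origin under its centre. Leave alone.
- flag_foot: The flag's fixed foot, a 34 x 34 mm plate with a small clevis, 21 mm high, that carries the flag; origin under its centre, on the deck. Not to be touched.

How it is judged:
By the outcome, as a careful person would: the job done as asked, in the order asked, and still so for the second after the job is handed in, with the robot touching nothing.
It also fails if it takes over 40 s, if anything falls off the work surface, if the arm or the gripper's body presses on something with over 40 N, if the wrist force passes 120 N, or if a joint passes its speed limit or range.

## Working session

There is one attempt and no reset: what is moved stays moved. The work goes in short steps, Python scripts to look and compute and a tool call to move; the robot and the scene stay as the last step left them, time stands still between calls to the robot, and variables do not carry over. Pictures are saved under pics/ and viewed, at most 10 in all, crops included, and the job is handed in when it is done.

Besides the shell and the picture viewer there is one more tool, called by a JSON object that holds its "method" and its "body". arm_command: Moves the arm, as the interface text tells. Its arguments: {"type":"object","properties":{"moves":{"type":"array"},"squeeze":{"type":"number"}},"required":["moves"]}

```bash
mkdir -p pics
cat > h.py <<'E'
import numpy as np, cv2
from rig import env
def cap(n):
    c=env.capture(n); c['f']=240/np.tan(np.radians(c['fov_y'])/2); return c
def pts(c):
    z=c['z_map']; v,u=np.mgrid[:480,:640]
    P=np.stack([(u-c['cx'])/c['f']*z,(v-c['cy'])/c['f']*z,z,np.ones_like(z)],-1)
    W=P@np.linalg.inv(c['world_to_cam']).T; W[z==0]=np.nan; return W[...,:3]
def ray(c,u,v,h):
    M=np.linalg.inv(c['world_to_cam']); d=M[:3,:3]@[(u-c['cx'])/c['f'],(v-c['cy'])/c['f'],1]; o=M[:3,3]
    return o+d*(h-o[2])/d[2]
E
python3 - <<'E'
from h import *
s=env.sense(); print(s)
for n in('top','side'):
    c=cap(n); cv2.imwrite(f'pics/{n}0.png',c['image']); print(n,c['f'],c['cx'],c['cy'],np.round(c['world_to_cam'],3).tolist())
E
```

```text
{'clock': 0.0, 'q': array([ 1.10202006e+00,  2.76593749e-01,  1.50614430e+00,  2.59103661e-05,
        1.36071075e+00, -1.21018731e-01]), 'qd': array([-0.0016003 ,  0.00015082, -0.00157491,  0.00082518,  0.00129588,
       -0.00085717]), 'joint_torque': array([-2.33057901e-03, -4.16775978e+01, -2.45803016e+01, -8.34677053e-05,
        1.08040767e-02,  6.09399677e-06]), 'ee_pos': array([0.19568412, 0.54003323, 0.19293605]), 'tool_rot': array([-2.81858644e-04,  1.73006522e-01,  9.84920241e-01, -8.84330976e-04]), 'force': array([ 0.4763495 , -0.98780761, -0.01942734]), 'wrist_torque': array([-0.01358284, -0.00968913, -0.00207855]), 'finger_force': 0.0, 'finger_gap': 0.0852262427327246}
top 539.358920667731 315.6239577570295 245.45598082523867 [[0.005, -1.0, 0.02, 0.135], [-0.997, -0.006, -0.076, 0.535], [0.076, -0.019, -0.997, 1.077], [0.0, 0.0, 0.0, 1.0]]
side 583.3721352361159 326.0726025600986 241.60454105428227 [[0.894, -0.448, 0.005, -0.398], [-0.292, -0.591, -0.752, 0.333], [0.34, 0.671, -0.659, 0.846], [0.0, 0.0, 0.0, 1.0]]
```

View pics/top0.png

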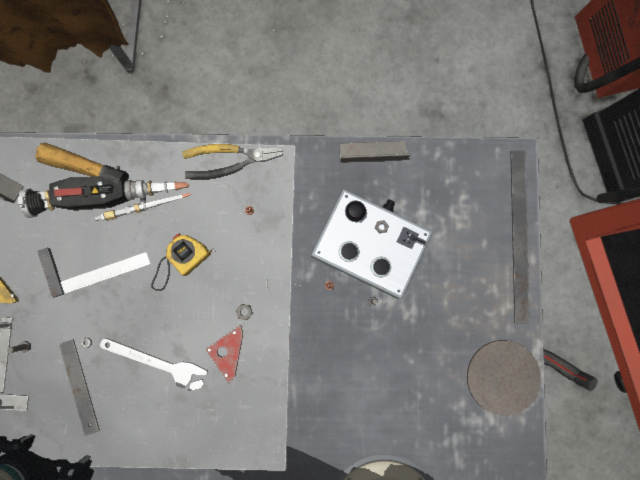

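View pics/side0.png

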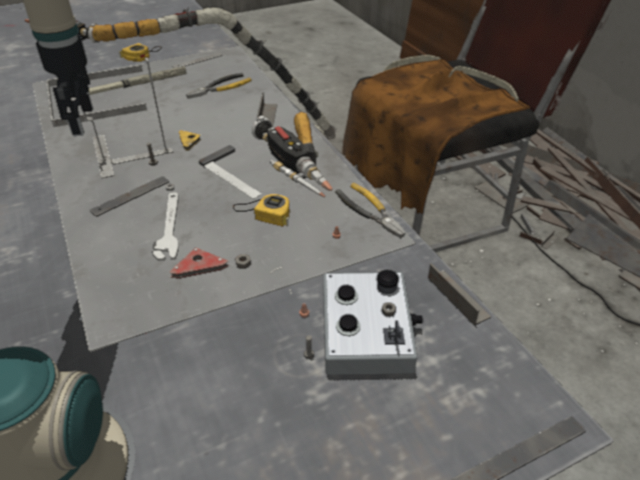

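The top view shows the caps at about (349,251) and (381,267), the stop at (356,211) and the flag at (409,237). The side view shows the same caps at (347,292) and (347,322), with the flag leaning to -y.

Run:
```python
from h import *
from scipy.spatial.transform import Rotation as R
res={}
for n,gs in(('top',[(349,251),(381,267)]),('side',[(347,292),(347,322)])):
    c=cap(n); g=cv2.cvtColor(c['image'],cv2.COLOR_BGR2GRAY); W=pts(c)
    m=cv2.inRange(g,0,70); k,l,st,ce=cv2.connectedComponentsWithStats(m)
    for u,v in gs:
        i=l[v,u]; a=W[v-2:v+3,u-2:u+3].reshape(-1,3)
        print(n,st[i],ce[i].round(1),'ray',ray(c,*ce[i],.066).round(4),'depth',np.nanmedian(a,0).round(4))
    # top-cap by depth height
    for u,v in gs:
        w=W[v-25:v+25,u-25:u+25].reshape(-1,3); p=ray(c,u,v,.066)
        s=w[(abs(w[:,2]-.066)<.006)&(np.hypot(*(w[:,:2]-p[:2]).T)<.026)]
        print(' depthcap',len(s),s.mean(0).round(4) if len(s) else'', np.ptp(s,axis=0).round(3) if len(s) else '')
    if n=='top':
        d=cv2.inRange(c['image'],(150,150,170-20),(255,255,255)); d[:,:296]=0
        k,l,st,ce=cv2.connectedComponentsWithStats(cv2.morphologyEx(d,cv2.MORPH_CLOSE,np.ones((3,3))))
        cs=[((l==i)*255).astype('uint8') for i in range(1,k) if l[270,335]==i]
        if cs:
            q,_=cv2.findContours(cs[0],0,1); r=cv2.boxPoints(cv2.minAreaRect(max(q,key=cv2.contourArea)))
            print('deck',[ray(c,*x,.05).round(4).tolist() for x in r])
print(env.sense()['tool_rot'],R.from_quat(env.sense()['tool_rot'],scalar_first=True).as_matrix().round(3))
```

```text
top [343 244  14  15 163] [349.6 250.8] ray [0.5203 0.0726 0.066 ] depth [0.5197 0.0737 0.0676]
top [375 259  14  15 172] [381.4 266.4] ray [0.4902 0.0106 0.066 ] depth [0.4891 0.0118 0.0671]
 depthcap 207 [0.5205 0.0743 0.0668] [0.032 0.03  0.012]
 depthcap 209 [0.4904 0.0111 0.067 ] [0.032 0.031 0.011]
side [338 286  17  15 201] [346.  292.8] ray [0.5195 0.0697 0.066 ] depth [0.5221 0.0703 0.0661]
side [340 315  17  17 234] [348.1 322.8] ray [0.4899 0.0072 0.066 ] depth [0.4888 0.0093 0.0669]
 depthcap 225 [0.5215 0.0722 0.0661] [0.032 0.034 0.01 ]
 depthcap 252 [0.4916 0.009  0.0661] [0.032 0.034 0.01 ]
[-1.58501062e-04  1.73025989e-01  9.84917103e-01 -5.30778289e-04] [[-0.94   0.341 -0.   ]
 [ 0.341  0.94  -0.001]
 [ 0.    -0.001 -1.   ]]
```

{"method": "arm_command", "body": {"moves": [-0.34, 0.01, -0.016, 0, 0, 0, 0, -0.34, 0.035, -0.056, 0, 0, 0, -0.01, -0.34, 0.06, -0.097, 0, 0, 0, -0.02, -0.34, 0.085, -0.137, 0, 0, 0, -0.03, -0.34, 0.11, -0.177, 0, 0, 0, -0.04, -0.34, 0.135, -0.217, 0, 0, 0, -0.05, -0.34, 0.16, -0.258, 0, 0, 0, -0.06, -0.34, 0.185, -0.298, 0, 0, 0, -0.07, -0.34, 0.21, -0.338, 0, 0, 0, -0.08, -0.34, 0.235, -0.378, 0, 0, 0, -0.09, -0.34, 0.26, -0.419, 0, 0, 0, -0.1, -0.34, 0.285, -0.459, 0, 0, 0, -0.1, -0.34, 0.3, -0.483, 0, 0, 0, -0.1, -0.34, 0.31, -0.499, 0, 0, 0, -0.1, -0.34, 0.31, -0.499, -0.03, 0, 0, -0.1, -0.34, 0.31, -0.499, -0.06, 0, 0, -0.1, -0.34, 0.31, -0.499, -0.08, 0, 0, -0.1, -0.34, 0.31, -0.499, -0.08, 0, 0, -0.1, -0.34, 0.31, -0.499, -0.08, 0, 0, -0.1]}}

```text
clock: 2.1
ee_pos: [0.5058, 0.041, 0.1141]
tool_rot: [-0.0, 0.222, 0.975, -0.0]
force: [-0.2, -0.2, -0.0]
finger_gap: 0.0573
finger_force: 0.0
```

Run:
```python
from h import *
from scipy.spatial.transform import Rotation as R
s=env.sense(); print(s['clock'],s['ee_pos'],s['finger_gap'],s['force']); print(R.from_quat(s['tool_rot'],scalar_first=True).as_matrix().round(3))
c=cap('side'); cv2.imwrite('pics/side1.png',cv2.resize(c['image'][190:390,240:480],None,fx=3,fy=3,interpolation=2)[:600])
```

```text
2.1 [0.50576714 0.04102058 0.11413684] 0.0573407631875263 [-0.22118884 -0.21138255 -0.03516931]
[[-0.901  0.433 -0.   ]
 [ 0.433  0.901 -0.   ]
 [ 0.    -0.    -1.   ]]
```

View pics/side1.png

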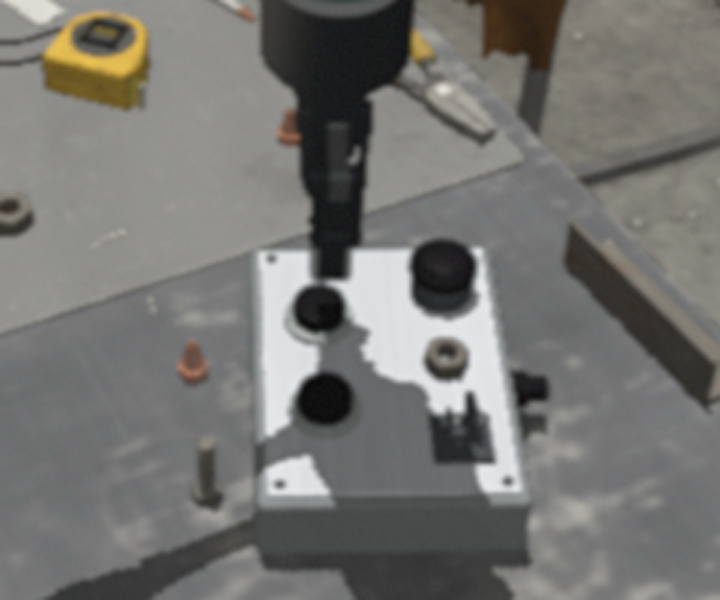

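The fingers are over the two buttons, in line with them. The nozzle (crop 193,360) and bolt (205,480) are clear, so I'm descending.

{"method": "arm_command", "body": {"moves": [-0.34, 0, 0, -0.02, 0, 0, 0, -0.34, 0, 0, -0.04, 0, 0, 0, -0.34, 0, 0, -0.044, 0, 0, 0, -0.34, 0, 0, -0.047, 0, 0, 0, -0.34, 0, 0, -0.05, 0, 0, 0, -0.34, 0, 0, -0.05, 0, 0, 0]}}

```text
clock: 2.75
ee_pos: [0.5066, 0.0416, 0.0645]
tool_rot: [0.001, 0.222, 0.975, 0.0]
force: [0.7, 1.0, 0.9]
finger_gap: 0.0571
finger_force: 0.0
```

{"method": "arm_command", "body": {"moves": [-0.34, 0, 0, -0.002, 0, 0, 0, -0.34, 0, 0, -0.004, 0, 0, 0, -0.34, 0, 0, -0.004, 0, 0, 0]}}

```text
clock: 3.05
ee_pos: [0.5059, 0.0416, 0.0597]
tool_rot: [-0.0, 0.222, 0.975, 0.0]
force: [-0.6, 0.1, -0.4]
finger_gap: 0.0572
finger_force: 0.0
```

Run:
```python
from h import *
s=env.sense(); print(s['ee_pos'],s['force'],s['wrist_torque'])
c=cap('side'); d=cap('top'); f=lambda c,y,x:cv2.resize(c['image'][y:y+100,x:x+100],(390,390),interpolation=2)
cv2.imwrite('pics/near.png',np.hstack([f(c,255,300),f(d,205,315)]))
```

```text
[0.5058703  0.0416307  0.05974039] [-0.62538902  0.08960762 -0.433845  ] [ 0.07084793 -0.00229843 -0.03199181]
```

View pics/near.png

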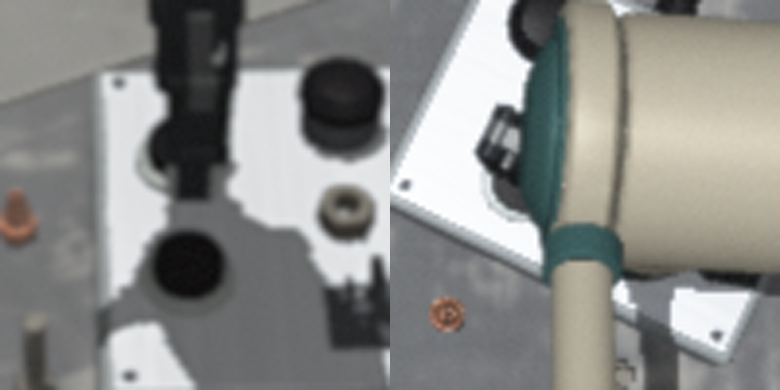

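The right cap (crop 188,265) looks uncovered in the side view, and the visible fingertip is at about (195,180). I'll check the fingers in depth.

Run:
```python
from h import *
for n in('side','top'):
    c=cap(n);W=pts(c)
    p=W.reshape(-1,3); s=p[(abs(p[:,0]-.506)<.09)&(abs(p[:,1]-.041)<.09)]
    ax=np.array([.433,.901]); q=(s[:,:2]-[.506,.0415])
    a=q@ax; b=q@[.901,-.433]
    for lo in np.arange(.055,.17,.01):
        k=(s[:,2]>=lo)&(s[:,2]<lo+.01)&(b<.05)
        if k.any(): print(n,lo.round(3),k.sum(),'along',np.percentile(a[k],[2,25,50,75,98]).round(3),'across',np.percentile(b[k],[2,50,98]).round(3))
```

```text
side 0.055 176 along [-0.051 -0.047 -0.041 -0.024  0.041] across [-0.018 -0.006  0.019]
side 0.065 228 along [-0.048 -0.04  -0.033 -0.024  0.044] across [-0.013 -0.001  0.015]
side 0.095 6 along [-0.035 -0.035 -0.034 -0.033 -0.033] across [-0.007  0.005  0.009]
side 0.105 38 along [-0.042 -0.04  -0.036 -0.035 -0.032] across [-0.009  0.     0.012]
side 0.115 61 along [-0.043 -0.041 -0.036 -0.033  0.03 ] across [-0.009 -0.001  0.012]
side 0.125 34 along [-0.045 -0.042 -0.041 -0.041  0.031] across [-0.007 -0.001  0.008]
side 0.145 43 along [-0.061 -0.06  -0.058 -0.057 -0.037] across [-0.012 -0.     0.012]
side 0.155 88 along [-0.062 -0.06  -0.057 -0.054 -0.035] across [-0.012 -0.     0.012]
side 0.165 66 along [-0.064 -0.063 -0.062 -0.033 -0.022] across [-0.015 -0.007  0.013]
top 0.055 88 along [-0.083  0.033  0.045  0.065  0.089] across [-0.032 -0.015  0.047]
top 0.065 41 along [0.031 0.036 0.039 0.043 0.048] across [-0.016 -0.01  -0.002]
top 0.105 1 along [0.041 0.041 0.041 0.041 0.041] across [-0.008 -0.008 -0.008]
top 0.145 7 along [-0.06  -0.006  0.044  0.051  0.057] across [-0.014 -0.013 -0.008]
top 0.155 21 along [-0.06  -0.053  0.045  0.048  0.058] across [-0.014 -0.013 -0.003]
top 0.165 8 along [-0.061 -0.053 -0.001  0.052  0.058] across [-0.013 -0.012 -0.011]
```

Depth puts the right fingertip at z≈0.10, well above the cap, although the TCP reads 0.06. I'll test this with a small slow descent and watch both force and depth.

{"method": "arm_command", "body": {"moves": [-0.34, 0, 0, -0.002, 0, 0, 0, -0.34, 0, 0, -0.004, 0, 0, 0, -0.34, 0, 0, -0.006, 0, 0, 0, -0.34, 0, 0, -0.006, 0, 0, 0]}}

```text
clock: 3.65
ee_pos: [0.5057, 0.0416, 0.0535]
tool_rot: [-0.0, 0.222, 0.975, -0.0]
force: [0.3, 0.1, -0.1]
finger_gap: 0.0572
finger_force: 0.0
```

```bash
cat > tip.py <<'E'
from h import *
s=env.sense(); print(s['clock'],s['ee_pos'],s['force'],s['wrist_torque'],s['finger_gap'])
c=cap('side');W=pts(c);p=W.reshape(-1,3)
q=p[:,:2]-[.506,.0415];a=q@[.433,.901];b=q@[.901,-.433]
for sg,nm in((-1,'R'),(1,'L')):
    k=(abs(a-sg*.036)<.010)&(abs(b)<.008); z=p[k,2]; 
    print(nm,'cap/fingers z hist',np.histogram(z,np.arange(.05,.14,.005)))
E
python3 tip.py
```

```text
3.65 [0.50567525 0.04161732 0.05345261] [ 0.29219116  0.10600288 -0.05191374] [-0.0319587   0.01672409 -0.00664258] 0.057235070940625625
R cap/fingers z hist (array([ 1,  4,  7, 88,  0,  0,  0,  0,  0, 11,  6, 19, 19, 21, 16,  5,  0]), array([0.05 , 0.055, 0.06 , 0.065, 0.07 , 0.075, 0.08 , 0.085, 0.09 ,
       0.095, 0.1  , 0.105, 0.11 , 0.115, 0.12 , 0.125, 0.13 , 0.135]))
L cap/fingers z hist (array([1, 0, 0, 2, 0, 0, 0, 0, 0, 0, 0, 0, 4, 9, 2, 0, 0]), array([0.05 , 0.055, 0.06 , 0.065, 0.07 , 0.075, 0.08 , 0.085, 0.09 ,
       0.095, 0.1  , 0.105, 0.11 , 0.115, 0.12 , 0.125, 0.13 , 0.135]))
```

Force is zero, the cap is still up and the right tip is at about 0.095, so the reported TCP lies about 40 mm beyond the actual tips. I'll go by camera and force from here.

{"method": "arm_command", "body": {"moves": [-0.34, 0, 0, -0.005, 0, 0, 0, -0.34, 0, 0, -0.01, 0, 0, 0, -0.34, 0, 0, -0.014, 0, 0, 0, -0.34, 0, 0, -0.016, 0, 0, 0, -0.34, 0, 0, -0.018, 0, 0, 0, -0.34, 0, 0, -0.018, 0, 0, 0]}}

```text
clock: 4.3
ee_pos: [0.5058, 0.0416, 0.0355]
tool_rot: [-0.0, 0.222, 0.975, -0.0]
force: [1.1, -0.2, 0.8]
finger_gap: 0.0573
finger_force: 0.0
```

```bash
python3 tip.py
```

```text
4.3 [0.50584646 0.04160582 0.03552927] [ 1.07897845 -0.15905347  0.78733965] [ 0.02457114 -0.03992225 -0.04112223] 0.05733066575565114
R cap/fingers z hist (array([ 1,  2, 16, 76,  0,  1,  5, 11, 22, 22, 22,  7,  0,  0,  0,  0,  0]), array([0.05 , 0.055, 0.06 , 0.065, 0.07 , 0.075, 0.08 , 0.085, 0.09 ,
       0.095, 0.1  , 0.105, 0.11 , 0.115, 0.12 , 0.125, 0.13 , 0.135]))
L cap/fingers z hist (array([0, 0, 0, 0, 0, 0, 0, 0, 2, 8, 3, 0, 0, 0, 0, 0, 0]), array([0.05 , 0.055, 0.06 , 0.065, 0.07 , 0.075, 0.08 , 0.085, 0.09 ,
       0.095, 0.1  , 0.105, 0.11 , 0.115, 0.12 , 0.125, 0.13 , 0.135]))
```

Tip is now at about 0.077. I'll close the rest slowly, watching force.

{"method": "arm_command", "body": {"moves": [-0.34, 0, 0, -0.003, 0, 0, 0, -0.34, 0, 0, -0.006, 0, 0, 0, -0.34, 0, 0, -0.009, 0, 0, 0, -0.34, 0, 0, -0.011, 0, 0, 0, -0.34, 0, 0, -0.011, 0, 0, 0]}}

```text
clock: 4.85
ee_pos: [0.5056, 0.0416, 0.0244]
tool_rot: [-0.0, 0.222, 0.975, -0.0]
force: [-0.6, 0.3, -0.1]
finger_gap: 0.0573
finger_force: 0.0
```

```bash
cat >> tip.py <<'E'
import sys
if len(sys.argv)>1: cv2.imwrite('pics/'+sys.argv[1],cv2.resize(c['image'][230:380,280:450],None,fx=4,fy=4,interpolation=2))
E
python3 tip.py n2.png
```

```text
4.85 [0.50562938 0.04160519 0.02440901] [-0.55302481  0.26082989 -0.13184355] [0.02146079 0.0179392  0.03611796] 0.057304203455642896
R cap/fingers z hist (array([ 1,  2,  3, 50,  4, 19, 15, 19, 15,  5,  0,  0,  0,  0,  0,  0,  0]), array([0.05 , 0.055, 0.06 , 0.065, 0.07 , 0.075, 0.08 , 0.085, 0.09 ,
       0.095, 0.1  , 0.105, 0.11 , 0.115, 0.12 , 0.125, 0.13 , 0.135]))
L cap/fingers z hist (array([0, 0, 0, 0, 0, 0, 6, 6, 1, 0, 0, 0, 0, 0, 0, 0, 0]), array([0.05 , 0.055, 0.06 , 0.065, 0.07 , 0.075, 0.08 , 0.085, 0.09 ,
       0.095, 0.1  , 0.105, 0.11 , 0.115, 0.12 , 0.125, 0.13 , 0.135]))
```

View pics/n2.png

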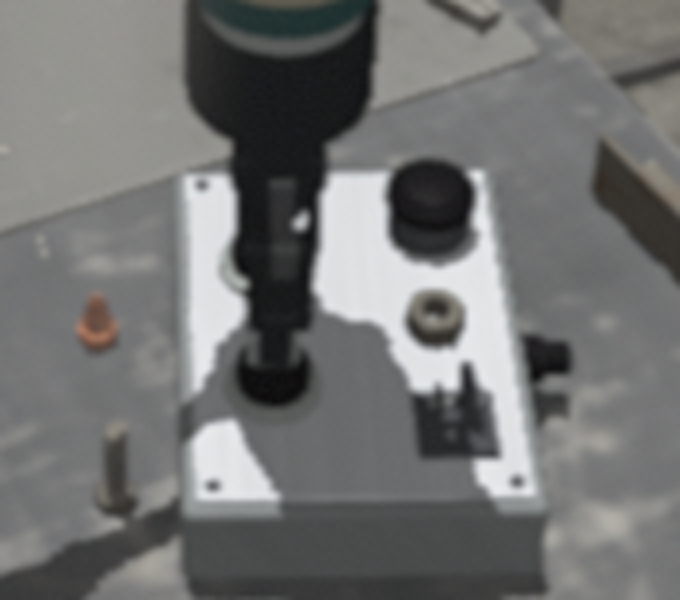

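The right fingertip is centred just over its cap (crop 275,365). Starting the press slowly.

{"method": "arm_command", "body": {"moves": [-0.34, 0, 0, -0.002, 0, 0, 0, -0.34, 0, 0, -0.004, 0, 0, 0, -0.34, 0, 0, -0.006, 0, 0, 0, -0.34, 0, 0, -0.006, 0, 0, 0]}}

```text
clock: 5.3
ee_pos: [0.5063, 0.0416, 0.0195]
tool_rot: [0.0, 0.222, 0.975, 0.0]
force: [-2.2, -0.6, 8.0]
finger_gap: 0.0572
finger_force: 3.9
```

```bash
python3 tip.py
```

```text
5.3 [0.50627911 0.04159152 0.01954171] [-2.17343426 -0.63882134  7.96749682] [ 0.01092455  0.27430856 -0.00929959] 0.05719699232311609
R cap/fingers z hist (array([ 3, 10, 48,  4, 16, 16, 18, 19,  3,  0,  0,  0,  0,  0,  0,  0,  0]), array([0.05 , 0.055, 0.06 , 0.065, 0.07 , 0.075, 0.08 , 0.085, 0.09 ,
       0.095, 0.1  , 0.105, 0.11 , 0.115, 0.12 , 0.125, 0.13 , 0.135]))
L cap/fingers z hist (array([0, 0, 0, 0, 0, 6, 7, 0, 0, 0, 0, 0, 0, 0, 0, 0, 0]), array([0.05 , 0.055, 0.06 , 0.065, 0.07 , 0.075, 0.08 , 0.085, 0.09 ,
       0.095, 0.1  , 0.105, 0.11 , 0.115, 0.12 , 0.125, 0.13 , 0.135]))
```

Contact: 8 N fits both buttons about 4 mm down. Pressing further.

{"method": "arm_command", "body": {"moves": [-0.34, 0, 0, -0.001, 0, 0, 0, -0.34, 0, 0, -0.002, 0, 0, 0, -0.34, 0, 0, -0.003, 0, 0, 0, -0.34, 0, 0, -0.004, 0, 0, 0, -0.34, 0, 0, -0.005, 0, 0, 0, -0.34, 0, 0, -0.005, 0, 0, 0]}}

```text
clock: 5.95
ee_pos: [0.5063, 0.0416, 0.016]
tool_rot: [0.001, 0.222, 0.975, 0.0]
force: [-4.7, 0.4, 18.0]
finger_gap: 0.0575
finger_force: 8.5
```

{"method": "arm_command", "body": {"moves": [-0.34, 0, 0, -0.001, 0, 0, 0, -0.34, 0, 0, -0.001, 0, 0, 0, -0.34, 0, 0, -0.001, 0, 0, 0, -0.34, 0, 0, -0.001, 0, 0, 0, -0.34, 0, 0, -0.001, 0, 0, 0, -0.34, 0, 0, -0.001, 0, 0, 0, -0.34, 0, 0, -0.001, 0, 0, 0, -0.34, 0, 0, -0.001, 0, 0, 0, -0.34, 0, 0, -0.001, 0, 0, 0, -0.34, 0, 0, -0.001, 0, 0, 0, -0.34, 0, 0, -0.001, 0, 0, 0, -0.34, 0, 0, -0.001, 0, 0, 0, -0.34, 0, 0, -0.001, 0, 0, 0, -0.34, 0, 0, -0.001, 0, 0, 0, -0.34, 0, 0, -0.001, 0, 0, 0, -0.34, 0, 0, -0.001, 0, 0, 0, -0.34, 0, 0, -0.001, 0, 0, 0, -0.34, 0, 0, -0.001, 0, 0, 0, -0.34, 0, 0, -0.001, 0, 0, 0]}}

```text
clock: 7.85
ee_pos: [0.5064, 0.0416, 0.0159]
tool_rot: [0.001, 0.222, 0.975, 0.0]
force: [-6.8, -0.5, 23.9]
finger_gap: 0.0574
finger_force: 11.9
```

```bash
python3 tip.py n3.png
```

```text
7.85 [0.50638919 0.04159408 0.01592058] [-6.77343352 -0.48132684 23.88624134] [-0.06644729  1.08908425 -0.01217666] 0.057373737631976465
R cap/fingers z hist (array([ 1, 48, 10, 11, 13, 18, 20,  9,  0,  0,  0,  0,  0,  0,  0,  0,  0]), array([0.05 , 0.055, 0.06 , 0.065, 0.07 , 0.075, 0.08 , 0.085, 0.09 ,
       0.095, 0.1  , 0.105, 0.11 , 0.115, 0.12 , 0.125, 0.13 , 0.135]))
L cap/fingers z hist (array([0, 0, 0, 0, 2, 9, 1, 0, 0, 0, 0, 0, 0, 0, 0, 0, 0]), array([0.05 , 0.055, 0.06 , 0.065, 0.07 , 0.075, 0.08 , 0.085, 0.09 ,
       0.095, 0.1  , 0.105, 0.11 , 0.115, 0.12 , 0.125, 0.13 , 0.135]))
```

View pics/n3.png

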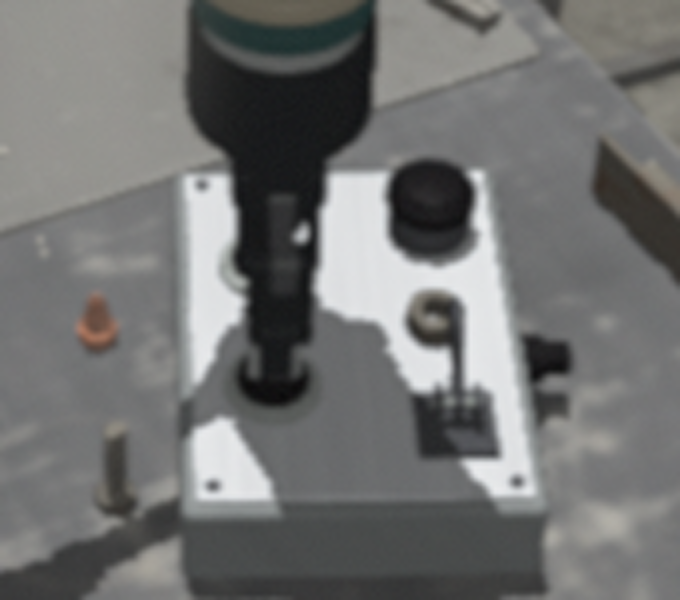

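The flag is rising: its disc is now at crop (455,310), near upright. Holding for another 1.5 s.

{"method": "arm_command", "body": {"moves": [-0.34, 0, 0, 0, 0, 0, 0, -0.34, 0, 0, 0, 0, 0, 0, -0.34, 0, 0, 0, 0, 0, 0, -0.34, 0, 0, 0, 0, 0, 0, -0.34, 0, 0, 0, 0, 0, 0, -0.34, 0, 0, 0, 0, 0, 0, -0.34, 0, 0, 0, 0, 0, 0, -0.34, 0, 0, 0, 0, 0, 0, -0.34, 0, 0, 0, 0, 0, 0, -0.34, 0, 0, 0, 0, 0, 0, -0.34, 0, 0, 0, 0, 0, 0, -0.34, 0, 0, 0, 0, 0, 0]}}

```text
clock: 9.1
ee_pos: [0.5064, 0.0416, 0.0159]
tool_rot: [0.001, 0.222, 0.975, 0.0]
force: [-5.6, -0.7, 25.1]
finger_gap: 0.0571
finger_force: 11.9
```

```bash
python3 tip.py n4.png
```

```text
9.1 [0.50638207 0.0415982  0.01590868] [-5.64031511 -0.67540943 25.11020127] [-0.00323739  1.06225847 -0.02686236] 0.05707199184304887
R cap/fingers z hist (array([ 1, 45, 13, 11, 16, 16, 19,  7,  0,  0,  0,  0,  0,  0,  0,  0,  0]), array([0.05 , 0.055, 0.06 , 0.065, 0.07 , 0.075, 0.08 , 0.085, 0.09 ,
       0.095, 0.1  , 0.105, 0.11 , 0.115, 0.12 , 0.125, 0.13 , 0.135]))
L cap/fingers z hist (array([0, 0, 0, 0, 3, 8, 1, 0, 0, 0, 0, 0, 0, 0, 0, 0, 0]), array([0.05 , 0.055, 0.06 , 0.065, 0.07 , 0.075, 0.08 , 0.085, 0.09 ,
       0.095, 0.1  , 0.105, 0.11 , 0.115, 0.12 , 0.125, 0.13 , 0.135]))
```

View pics/n4.png

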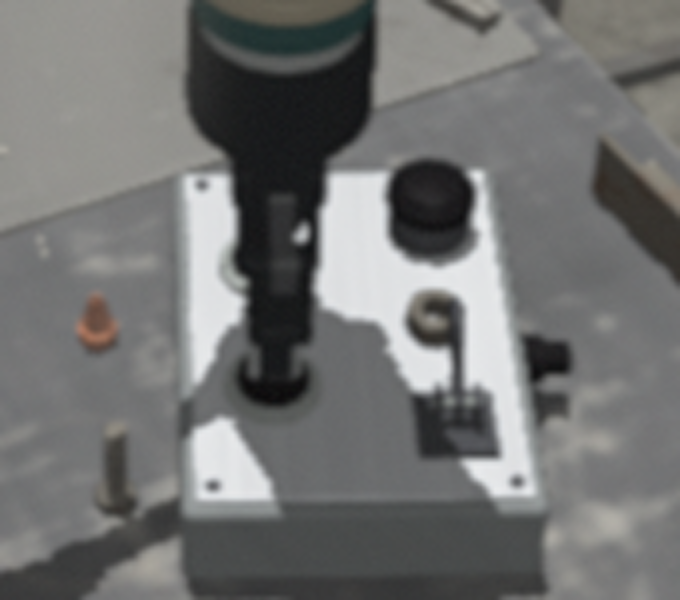

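The flag is unchanged, so I'll compute its disc position from depth to tell upright from tipped.

```bash
cat > flag.py <<'E'
from h import *
C=np.array([.5063,.0415]);ey=np.array([.433,.901]);ex=np.array([.901,-.433])
c=cap('side');p=pts(c).reshape(-1,3);q=p[:,:2]-C;y=q@ey;x=q@ex
k=(abs(x-.075)<.014)&(abs(y+.058)<.06)&(p[:,2]>.072)&(p[:,2]<.125)
print(k.sum(),'z',np.percentile(p[k,2],[2,50,98]).round(3),'y-flagfoot',np.percentile(y[k]+.058,[2,50,98]).round(3))
for Y,Z,n in((.0,.096,'upright'),(.0235,.0847,'tipped'),(-.017,.0908,'start')):
    w=np.r_[C+.075*ex+(-.058+Y)*ey,Z,1]; m=c['world_to_cam']@w; uv=m[:2]/m[2]*c['f']+[c['cx'],c['cy']]
    print(n,'crop px',((uv-[280,230])*4).round())
E
python3 flag.py
```

```text
107 z [0.072 0.084 0.1  ] y-flagfoot [-0.001  0.015  0.038]
upright crop px [462. 358.]
tipped crop px [454. 333.]
start crop px [466. 399.]
```

The disc reaches y +38 mm past its foot with its top at z 0.100. Upright would be ±14 mm and 0.110, so the flag has tipped over. Releasing straight up.

{"method": "arm_command", "body": {"moves": [-0.34, 0, 0, 0.003, 0, 0, 0, -0.34, 0, 0, 0.006, 0, 0, 0, -0.34, 0, 0, 0.01, 0, 0, 0, -0.34, 0, 0, 0.016, 0, 0, 0, -0.34, 0, 0, 0.026, 0, 0, 0, -0.34, 0, 0, 0.05, 0, 0, 0, -0.34, 0, 0, 0.08, 0, 0, 0, -0.34, 0, 0, 0.11, 0, 0, 0, -0.34, 0, 0, 0.13, 0, 0, 0, -0.34, 0, 0, 0.13, 0, 0, 0, -0.34, 0, 0, 0.13, 0, 0, 0, -0.34, 0, 0, 0.13, 0, 0, 0, -0.34, 0, 0, 0.13, 0, 0, 0, -0.34, 0, 0, 0.13, 0, 0, 0, -0.34, 0, 0, 0.13, 0, 0, 0, -0.34, 0, 0, 0.13, 0, 0, 0, -0.34, 0, 0, 0.13, 0, 0, 0, -0.34, 0, 0, 0.13, 0, 0, 0, -0.34, 0, 0, 0.13, 0, 0, 0, -0.34, 0, 0, 0.13, 0, 0, 0]}}

```text
clock: 11.2
ee_pos: [0.506, 0.0416, 0.1429]
tool_rot: [0.0, 0.222, 0.975, 0.0]
force: [1.7, -0.3, -0.3]
finger_gap: 0.0576
finger_force: 0.0
```

```bash
python3 tip.py n5.png; python3 flag.py
```

```text
11.2 [0.50601806 0.04160779 0.14286714] [ 1.68781211 -0.34159507 -0.25665418] [-0.00852752 -0.00914393  0.01406836] 0.057610713638215384
R cap/fingers z hist (array([ 1,  2, 15, 76,  0,  0,  0,  0,  0,  0,  0,  0,  0,  0,  0,  0,  0]), array([0.05 , 0.055, 0.06 , 0.065, 0.07 , 0.075, 0.08 , 0.085, 0.09 ,
       0.095, 0.1  , 0.105, 0.11 , 0.115, 0.12 , 0.125, 0.13 , 0.135]))
L cap/fingers z hist (array([ 0,  0,  7, 62,  0,  0,  0,  0,  0,  0,  0,  0,  0,  0,  0,  0,  0]), array([0.05 , 0.055, 0.06 , 0.065, 0.07 , 0.075, 0.08 , 0.085, 0.09 ,
       0.095, 0.1  , 0.105, 0.11 , 0.115, 0.12 , 0.125, 0.13 , 0.135]))
107 z [0.072 0.085 0.1  ] y-flagfoot [0.001 0.016 0.037]
upright crop px [462. 358.]
tipped crop px [454. 333.]
start crop px [466. 399.]
```

View pics/n5.png

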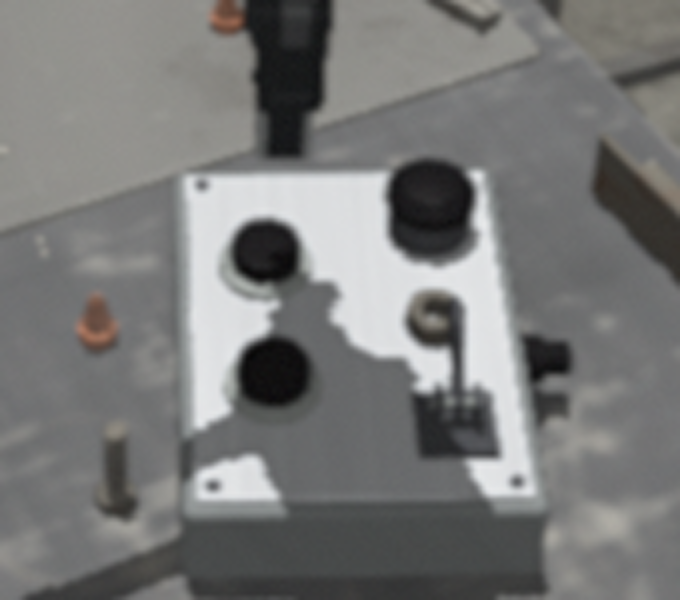

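Both caps (crop 265,250 and 273,372) are back up at 0.066. The flag stays tipped after release and the loose parts are where they were.

```bash
python3 -c "
from rig import env
print(env.hand_in())"
```

```text
the job is handed in; nothing more can be done
None
```

I pressed both buttons fully down together and held them until the flag tipped over. I then let them come back up, left the stop button and loose parts alone, and handed the job in at about 11 s; no verdict came back.

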